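Rock a tube carrier to its reading tilt and hold it

ROBOT

A 6-joint arm with a two-finger parallel gripper is mounted at the origin on the work surface. World frame = base frame: x ahead of the robot, y to its left, z up, the work surface at z = 0. Lengths are in mm, angles in rad, forces in N, time in s.
With the tool pointing down it reaches from about 400 to 925 mm from the base axis. Payload 12.5 kg.
Tool frame: the origin (TCP) lies midway between the tips of the shut fingers; the grasp point (between the pads) lies 19 mm behind it; z points along the fingers, y is the direction in which the jaws open and shut (so a half turn about z gives the same grasp; the last joint's range is limited). The gripper opens to 95 mm and grips with 3 to 60 N. Pads are 20 mm wide; open, the fingers measure 119 mm over their backs; the gripper's body (75 mm by 180 mm) begins 59 mm behind the grasp point.
Start: joints at [1.053, 0.491, 1.559, -0, 1.092, -0.106], TCP at [250.148, 572.776, 214.661] pointing down, gripper open.
Joint ranges: [-3.1, 3.1], [-0.84, 2.19], [0.05, 2.79], [-1.13, 4.28], [0.06, 2.93], [-2.69, 2.69]. Speed limits (rad/s): [2.22, 2.22, 2.79, 3.14, 3.14, 3.14].

INTERFACE

Orientations are given as a unit quaternion [x, y, z, w].
In Python, from plant import r gives the robot as it stands. Calls block until the motion is done:
- r.movep(position, orientation): joint-space move of the TCP to a pose.
- r.move_linear(position, rot=None, feed=150, force_limit=None): straight line of the TCP; rot=None keeps the orientation; feed is the mean speed in mm/s. With force_limit (N) it stops when the force on the tool has changed by that much, and returns True; else False.
- r.movej(angles): joint-space move.
- r.grip(opening, effort=None): finger opening in mm; effort is the grip in N (None keeps the last); returns when the fingers have stopped.
- r.pause(seconds).
- r.solve_ik(position, orientation): joint angles nearest the present ones, or None.
- r.read_state(): the state.
- r.grab_frame(name): name is "scene" or "top"; returns the picture (480x640x3 uint8, red, green, blue); there is no depth.
- r.camera_model(name): a dict with "camera_matrix" (3x3 intrinsics, pixels), "dist" ([k1, k2, p1, p2, k3] as OpenCV has them; the pictures are not rectified), "R" (3x3) and "t" (3): a world point X has camera coordinates R X + t. Camera axes: x right, y down, z forward; pixel columns grow to the right and rows downward; lengths in mm; the calibration is good to about 2 mm. A picture is of the moment at which its call begins. camera_model takes no time and is no camera call.
A pose or a line that the arm cannot do raises r.PlanningError and nothing moves.
- r.job_done(): hands the job in, once; it reports no verdict.
The state is a dict: "t": time; "q": joint angles; "joint_vel": joint speeds; "joint_efforts": joint torques, N m; "ee_pos": TCP position; "tool_rot": TCP orientation; "force": force on the tool from outside, world axes, zero at the start; "moment": the same for the moment, N m; "gripper_width": finger opening in mm.
Only numpy, scipy, OpenCV 4.12 (cv2) and the standard library are available. Lean on these libraries where they do the work, as an engineer would, in place of code of your own. Each camera call takes 0.05 s, during which the arm holds its last target.

TASK

Pick up the grey tube carrier by the post on its top and set it level on the steel ridge of the aluminium tilt rest, its middle over the ridge and square to it, then rock it on the ridge until the swinging pointer on its dial settles over the mark tab, within the tab's width. Finish while still holding the carrier by its post, still and resting on the ridge at that tilt, so that the tubes can be photographed. Do not press hard on the rest and do not disturb the other things on the bench.

Things in the scene. Friction and masses are not known exactly. Their poses are not given: they have to be found in the camera images.
- carrier: grey tube carrier, loose, about 0.3 to 0.6 kg: 60 mm deep (x), 130 mm wide (y), flat underside, body up to z = 96 mm, with a post on top and four short capped tubes clipped in behind its white dial plate (they do not come out and stay below z = 85 mm). Origin at the centre of its flat underside, z up. The dial faces the carrier's +x, which is away from the robot at the start, within about 20 degrees
- carrier_grip (a point): grip point of the carrier's post, 122 mm above the underside and at x = -2 mm, y = 0 in the carrier's frame, axes as the carrier's. The post is 24 mm thick (x) and 30 mm wide (y), and its top is 22 mm above this point; free on all sides from 48 mm below its top upwards. Gripping it across its 30 mm (jaws closing along the carrier's y) makes the carrier turn with the gripper as it is rocked
- rest: aluminium tilt rest, fixed to the bench: 84 mm (x) by 156 mm (y) base, a central upright web bearing a steel ridge, with an unequal low rubber shoulder on each side (34 mm high at +y, 20 mm at -y; the carrier meets one only beyond 0.5 rad of tilt). Origin at the centre of its underside; x along the ridge, z up
- rest_ridge (a point): middle of the top line of the ridge, 70 mm above the bench. The ridge is a round bar of 12 mm radius, 80 mm long, lying along the rest's x axis. The carrier is to stand with the centre of its underside on this point, its x axis along the ridge; it tips over if let go
- pointer (a joint): angle (rad) of the black pointer, a pendulum on the dial swinging freely about the carrier's x axis, pivot 88 mm above the underside in the carrier's frame; 0 = straight down the dial, positive = tip towards the carrier's +y. It always comes to hang vertically, swinging for a second or two, so it reads minus the carrier's turn about its own x axis
- mark (a joint): angle (rad) at which the mark tab stands on the dial about the same pivot, same zero and sign; stiff, stays where it is, 0.24 to 0.44. The carrier's +y side must go down by this angle for the pointer to stand on it
- pointer_tip (a point): tip of the pointer, 66 mm from its pivot, 18 mm in front (+x) of the carrier's origin
- mark_centre (a point): middle of the mark tab, a plain brass tab 12 mm wide and 24 mm long on the lower part of the white dial, right behind the pointer's path, 66 mm from the pivot; given in the pointer's plane, so that pointer tip and mark centre coincide when the pointer is right on the mark
- jar: small amber glass jar, 32 mm across, 50 mm tall, standing near the middle of the work area between the two places of carrier and rest; bystander, origin at the centre of its underside
- beaker: open glass beaker, 64 mm across, 70 mm tall, farther back; bystander, origin at the centre of its underside
- marker: black marker pen lying flat, 14 mm thick, 125 mm long; bystander, origin under its middle
- bottle: white plastic bottle, 56 mm across, 130 mm tall, at the right; bystander, origin at the centre of its underside
- tipbox: clear divided open box 85 x 120 x 45 mm, at the left; bystander, origin at the centre of its underside
- spray: white spray bottle with blue trigger head, 72 mm across, 205 mm tall, at the right; bystander, origin at the centre of its underside
Not all that is in view belongs to the job. Of the things that look like the carrier, the larger one is meant. What is shaped like the rest but purple is not meant.

How it is judged (in metres and radians):
On the way, in this order (a step that is already met when the one before it is completed fails the run):
1. the carrier, held, is set level on the ridge, its middle over it and square to it (contact force between carrier and rest above 0.5 N and distance between carrier and rest_ridge below 0.025 m and angle between the x axis of carrier and the x axis of rest, either way round below 0.21 rad and contact force between carrier and the fingers above 1 N and angle between carrier's own z axis and vertical below 0.12 rad), for 0.2 s.
2. the carrier has been rocked on the ridge until the pointer has settled on the mark (contact force between carrier and rest above 0.5 N and distance between carrier and rest_ridge below 0.025 m and angle between the x axis of carrier and the x axis of rest, either way round below 0.21 rad and contact force between carrier and the fingers above 1 N and distance between pointer_tip and mark_centre below 0.006 m and velocity of joint pointer between -0.3 and 0.3 rad/s), for 0.4 s.
At the end, for the whole second after the job is handed in: for the last second: carrier gripped (>1 N), still (<0.03 m/s), pressing on the rest (>0.5 N), underside centre within 25 mm of the ridge top's middle, x axis within 0.21 rad of the ridge, pointer tip within 6 mm of the mark's middle and slower than 0.3 rad/s (all of step 2 and linear speed of carrier below 0.03 m/s); the arm keeps its last pose, push and grip.
It fails at once if the rest was pressed with more than 60 N (contact force between carrier and rest above 60 N).
It fails at once if another thing on the bench was disturbed (moved over 30 mm) (distance of any of jar, beaker, marker, bottle, tipbox, spray from where it was at the start of the episode above 0.03 m).
It also fails if it takes over 51 s, if anything falls off the work surface, if the arm or the gripper's body presses on something with over 40 N, if the wrist force passes 120 N, or if a joint passes its speed limit or range.

## Working session

There is one attempt and no reset: what is moved stays moved. The work goes in short steps, each a Python script; the robot and the scene stay as the last script left them, time stands still between calls to the robot, and variables do not carry over. Pictures are saved under pics/ and viewed, and the job is handed in when it is done.

```bash
ls; mkdir -p pics; python3 - <<'E'
from plant import r
import cv2,json
for n in ("scene","top"):
    f=r.grab_frame(n); cv2.imwrite(f"pics/{n}0.png",f[:,:,::-1])
    c=r.camera_model(n); print(n,{k:__import__('numpy').round(c[k],3).tolist() for k in c})
s=r.read_state(); print(s)
E
```

```text
pics
scene {'camera_matrix': [[496.961, 0.0, 322.14], [0.0, 496.961, 241.147], [0.0, 0.0, 1.0]], 'dist': [0.044, 0.0, 0.0, 0.0, 0.0], 'R': [[-0.056, 0.998, -0.002], [0.819, 0.045, -0.572], [-0.571, -0.034, -0.82]], 't': [43.84, -301.557, 1547.731]}
top {'camera_matrix': [[477.199, 0.0, 318.961], [0.0, 477.199, 242.582], [0.0, 0.0, 1.0]], 'dist': [-0.07, 0.0, 0.0, 0.0, 0.0], 'R': [[0.006, -1.0, -0.0], [-0.989, -0.006, -0.148], [0.148, 0.001, -0.989]], 't': [-12.859, 476.277, 1339.315]}
{'t': 0.1, 'q': array([ 1.05336865e+00,  4.91551745e-01,  1.55939682e+00,  1.32758126e-05,
        1.09166844e+00, -1.05577221e-01]), 'joint_vel': array([ 0.00226088, -0.00165606, -0.00224869,  0.00024558,  0.00088039,
       -0.00129004]), 'joint_efforts': array([ 1.73969827e-03, -6.13622332e+01, -2.58603090e+01,  6.93647400e-02,
        4.70383116e-02, -8.26382529e-05]), 'ee_pos': array([250.05023055, 572.57182385, 214.08471542]), 'tool_rot': array([ 2.04475899e-01,  9.78871465e-01, -4.85725376e-04, -1.62582875e-04]), 'force': array([-0.26455916, -0.54824073,  0.92779911]), 'moment': array([-0.00526235,  0.04052705,  0.00278114]), 'gripper_width': 94.94139745480913}
```

View pics/scene0.png

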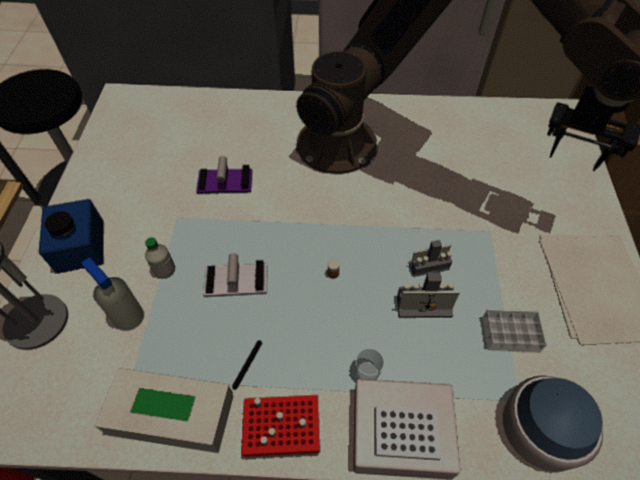

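View pics/top0.png

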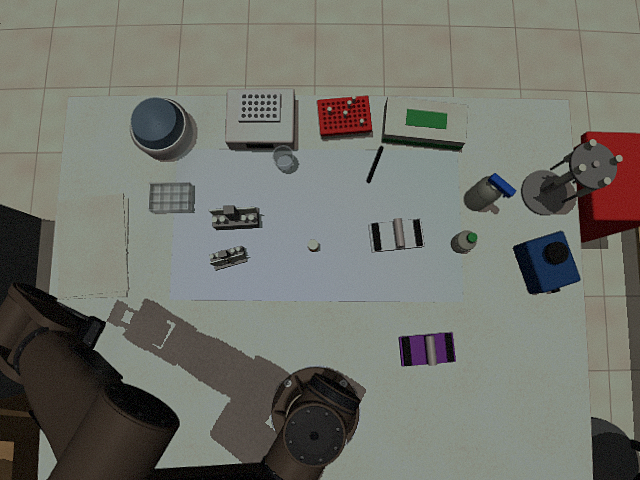

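Two things look like the carrier: one at scene (428,298) / top (236,217), and a smaller one at scene (432,260) / top (229,257). The first is larger, so it's the one meant. There are also two rests: aluminium at scene (236,275) / top (397,235), and purple at scene (224,180). I want the aluminium one. I'll confirm both in one enlarged crop.

```bash
python3 - <<'E'
import cv2,numpy as np
s=cv2.imread('pics/scene0.png');t=cv2.imread('pics/top0.png')
a=cv2.resize(s[230:330,380:480],(400,300)[0:1]*2,interpolation=cv2.INTER_CUBIC)[:300]
def c(im,x,y,w=100,h=75): return cv2.resize(im[y:y+h,x:x+w],(400,300),interpolation=cv2.INTER_CUBIC)
o=np.vstack([np.hstack([c(s,380,245),c(s,190,240)]),np.hstack([c(t,190,195),c(t,350,200)])])
o=np.clip(o.astype(float)*1.5,0,255).astype(np.uint8)
cv2.imwrite('pics/crop0.png',o)
E
```

```text
(no output)
```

View pics/crop0.png

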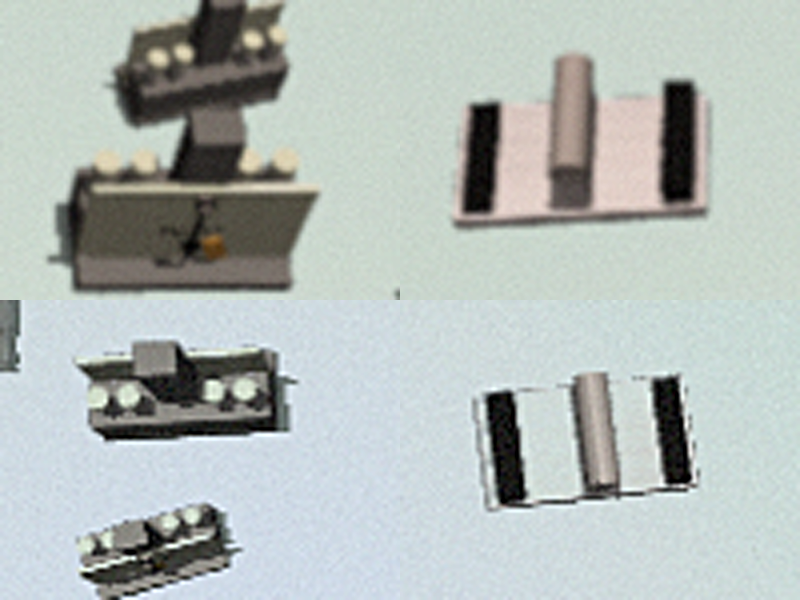

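The crop confirms it. The larger carrier has a dial with a brass tab at about scene (433,306), and its post top is at about top (229,209). The rest is aluminium with black shoulders, and its bar is at about top (399,233). Next I'll measure.

```bash
cat > h.py <<'E'
import numpy as np,cv2
from plant import r
CM={n:r.camera_model(n) for n in("scene","top")}
def ray(n,p):
    c=CM[n];u=cv2.undistortPoints(np.array([[p]],float),np.array(c["camera_matrix"]),np.array(c["dist"]))[0,0]
    R=np.array(c["R"]);return -R.T@np.array(c["t"]),R.T@np.array([u[0],u[1],1.])
def onz(n,p,z):
    o,d=ray(n,p);return o+d*(z-o[2])/d[2]
def tri(ps,pt):
    A=np.zeros((3,3));b=np.zeros(3)
    for n,p in(("scene",ps),("top",pt)):
        o,d=ray(n,p);d=d/np.linalg.norm(d);M=np.eye(3)-np.outer(d,d);A+=M;b+=M@o
    return np.linalg.solve(A,b)
def proj(n,X):
    c=CM[n];X=np.atleast_2d(np.array(X,float))
    return cv2.projectPoints(X,cv2.Rodrigues(np.array(c["R"]))[0],np.array(c["t"]),np.array(c["camera_matrix"]),np.array(c["dist"]))[0][:,0]
def blobs(im,roi,f,amin=8):
    x,y,w,h=roi;m=f(im[y:y+h,x:x+w].astype(int)).astype(np.uint8)
    n,l,st,ce=cv2.connectedComponentsWithStats(m)
    out=[]
    for i in range(1,n):
        if st[i,4]>=amin:
            c=max(cv2.findContours((l==i).astype(np.uint8),cv2.RETR_EXTERNAL,2)[0],key=len)
            rc=cv2.minAreaRect(c);out.append((ce[i]+[x,y],st[i,4],np.round(cv2.boxPoints(rc)+[x,y],1)))
    return out
E
python3 - <<'E'
from h import *
s=cv2.imread('pics/scene0.png');t=cv2.imread('pics/top0.png')
dk=lambda a:a.max(2)<45
for n,im,roi in(("scene",s,(195,245,85,60)),("top",t,(360,210,75,50))):
    for b in blobs(im,roi,dk): print(n,b[0].round(1),b[1],b[2].tolist(),[onz(n,b[0],z).round(1).tolist() for z in(20,34)])
def br(a):
    B,G,R=a[...,0],a[...,1],a[...,2];return (R>B+40)&(R>90)
for b in blobs(s,(395,285,70,40),br,3):print("brass",b[0].round(2),b[1])
def z(im,x,y,w,h,k): return cv2.resize(im[y:y+h,x:x+w],None,fx=k,fy=k,interpolation=cv2.INTER_NEAREST)
o=np.vstack([np.hstack([z(s,395,265,66,50,6),z(s,200,248,66,50,6)]),np.hstack([z(t,203,195,66,50,6),z(t,366,210,66,50,6)])])
cv2.imwrite('pics/crop1.png',np.clip(o*1.5,0,255).astype(np.uint8))
E
```

```text
scene [259.  275.2] 202 [[256.0, 261.0], [262.0, 261.0], [262.0, 290.0], [256.0, 290.0]] [[496.5, -175.2, 20.0], [504.7, -172.7, 34.0]]
scene [209.9 279.2] 174 [[205.5, 292.0], [207.9, 265.5], [214.3, 266.1], [211.9, 292.5]] [[514.7, -296.4, 20.0], [522.7, -292.3, 34.0]]
top [417.6 232.5] 159 [[412.7, 220.2], [418.8, 219.3], [422.4, 244.8], [416.4, 245.7]] [[510.3, -298.8, 20.0], [507.9, -295.9, 34.0]]
top [376.1 236.5] 185 [[371.1, 223.2], [378.0, 222.5], [381.0, 251.0], [374.1, 251.7]] [[497.6, -176.7, 20.0], [495.3, -175.0, 34.0]]
top [399.7 246.6] 9 [[397.0, 246.0], [402.0, 246.0], [402.0, 247.0], [397.0, 247.0]] [[468.4, -245.3, 20.0], [466.4, -242.9, 34.0]]
```

View pics/crop1.png

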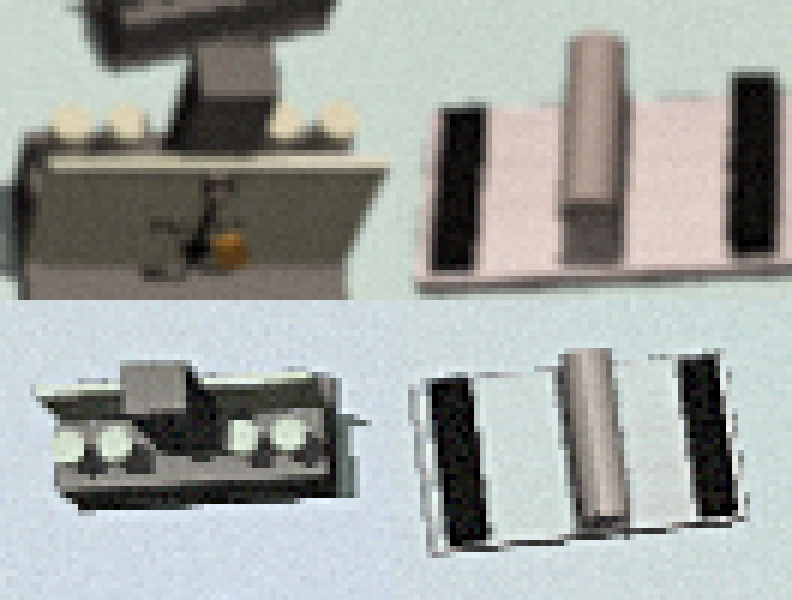

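```bash
python3 - <<'E'
from h import *
print("ridge near",tri((233.5,254.2),(400.8,245.3)),"far",tri((232.7,281.8),(398,218.2)))
for n,p in (("scene",(233.5,254.2)),("top",(400.8,245.3)),("scene",(232.7,281.8)),("top",(398,218.2))): print(n,onz(n,p,70).round(1))
print("rest base corners top z=8",[onz("top",(366+(a-396)/6,210+(b-300)/6),8).round(1).tolist() for a,b in((415,385),(725,352),(745,520),(432,554))])
print("post top",[onz("top",(203+a/6,195+(b-300)/6),144).round(1).tolist() for a,b in((121,362),(188,362),(188,413),(121,415))])
print("post top sc",[onz("scene",(395+a/6,265+b/6),144).round(1).tolist() for a,b in((200,42),(279,45),(272,98),(190,95))])
print("front bottom",[onz("scene",p,0).round(1).tolist() for p in((398.75,317),(453,317))])
print("rear bottom",[onz("top",p,0).round(1).tolist() for p in((217.2,229.7),(258.8,227.5))])
print("dial top edge tri",tri((395+25/6,265+160/6),(203+315/6,195+75/6)),tri((395+388/6,265+162/6),(203+36/6,195+88/6)))
E
```

```text
ridge near [ 465.5334028  -239.69924383   64.09887958] far [ 543.44584499 -231.41803728   62.82877416]
scene [ 469.4 -236.8   70. ]
top [ 464.9 -240.1   70. ]
scene [ 547.6 -226.2   70. ]
top [ 542.4 -233.6   70. ]
rest base corners top z=8 [[536.4, -158.1, 8.0], [554.1, -312.1, 8.0], [470.2, -319.8, 8.0], [452.5, -165.6, 8.0]]
post top [[559.9, 248.3, 144.0], [560.0, 218.1, 144.0], [536.7, 217.3, 144.0], [535.6, 247.4, 144.0]]
post top sc [[540.4, 224.7, 144.0], [540.1, 253.8, 144.0], [563.1, 249.4, 144.0], [563.5, 219.5, 144.0]]
front bottom [[583.2, 175.3, 0.0], [575.6, 306.1, 0.0]]
rear bottom [[518.6, 293.4, 0.0], [525.9, 169.3, 0.0]]
dial top edge tri [565.64199807 166.58735385  93.36486738] [559.10621723 300.60946808  93.75127922]
```

```bash
cat >> h.py <<'E'
from scipy.spatial.transform import Rotation as Ro
GRIP=np.array([549.5,235.,122.]);CY=0.055
RIDGE=np.array([506.,-235.5,70.]);RY=0.105
def rot(yaw,tilt,flip):
    b=np.diag([-1.,1,-1]) if flip else np.diag([1.,-1,-1])
    return Ro.from_euler('z',yaw)*Ro.from_euler('x',tilt)*Ro.from_matrix(b)
def tcp_free(gp,R): return np.array(gp)+R.apply([0,0,19])
def roll_pose(tilt,flip,dz=0,off=np.zeros(3)):
    # carrier rolling on the bar; returns TCP, quat
    Rc=Ro.from_euler('x',tilt);n=np.array([0,-np.sin(tilt),np.cos(tilt)]);t=np.array([0,np.cos(tilt),np.sin(tilt)])
    O=np.array([0,0,-12])+12*n+12*tilt*t
    g=O+Rc.apply([-2,0,122])
    R=rot(RY,tilt,flip)
    return RIDGE+off+Ro.from_euler('z',RY).apply(g)+[0,0,dz]+R.apply([0,0,19]),R.as_quat()
E
python3 - <<'E'
from h import *
for f in(0,1):
    R=rot(CY,0,f)
    print(f,r.solve_ik(tcp_free(GRIP,R),R.as_quat()),r.solve_ik(tcp_free(GRIP+[0,0,130],R),R.as_quat()))
    for t in(0,-.24,-.44,-.5):
        p,q=roll_pose(t,f);print(t,p.round(1),r.solve_ik(p,q))
    p,q=roll_pose(0,f,60);print(r.solve_ik(p,q))
E
```

```text
0 [ 2.93631335e-01  5.82554195e-01  1.73882455e+00 -4.44089210e-16
  8.20213911e-01  1.80942766e+00] [ 2.93631335e-01  4.34168804e-01  1.60555513e+00 -4.44089210e-16
  1.10186872e+00  1.80942766e+00]
0 [ 504.  -235.7  173. ] [-5.56166419e-01  4.41513011e-01  1.77702963e+00 -4.44089210e-16
  9.23050017e-01  9.09629908e-01]
-0.24 [ 501.4 -211.3  170.4] [-0.41697968  0.40254462  1.88371223 -0.30459624  0.75740688  1.26073789]
-0.44 [ 499.4 -191.7  164.3] [-0.28991961  0.40896635  1.96175152 -0.65404364  0.7026063   1.66843014]
-0.5 [ 498.8 -186.1  161.8] [-0.25127342  0.41853543  1.9826279  -0.76441101  0.70653218  1.7998649 ]
[-5.56166419e-01  3.74454966e-01  1.70550288e+00 -4.44089210e-16
  1.06163480e+00  9.09629908e-01]
1 [ 2.93631335e-01  5.82554195e-01  1.73882455e+00 -4.44089210e-16
  8.20213911e-01 -1.33216499e+00] [ 2.93631335e-01  4.34168804e-01  1.60555513e+00 -4.44089210e-16
  1.10186872e+00 -1.33216499e+00]
0 [ 504.  -235.7  173. ] [-5.56166419e-01  4.41513011e-01  1.77702963e+00 -4.44089210e-16
  9.23050017e-01 -2.23196275e+00]
-0.24 [ 501.4 -211.3  170.4] [-0.41697968  0.40254462  1.88371223 -0.30459624  0.75740688 -1.88085476]
-0.44 [ 499.4 -191.7  164.3] [-0.28991961  0.40896635  1.96175152 -0.65404364  0.7026063  -1.47316251]
-0.5 [ 498.8 -186.1  161.8] [-0.25127342  0.41853543  1.9826279  -0.76441101  0.70653218 -1.34172775]
[-5.56166419e-01  3.74454966e-01  1.70550288e+00 -4.44089210e-16
  1.06163480e+00 -2.23196275e+00]
```

```bash
python3 - <<'E'
from h import *
R=rot(CY,0,0);q=R.as_quat()
r.movep(tcp_free(GRIP+[0,0,120],R),q)
print(r.move_linear(tcp_free(GRIP,R),feed=120,force_limit=10))
s=r.read_state();print(s['t'],s['ee_pos'],s['force'])
r.grip(20,40)
s=r.read_state();print(s['t'],s['gripper_width'],s['force'],s['moment'])
r.pause(.1)
r.move_linear(tcp_free(GRIP+[0,0,20],R),feed=60)
s=r.read_state();print(s['t'],s['gripper_width'],s['force'],s['moment'])
for n in("scene","top"): cv2.imwrite(f"pics/{n}1.png",r.grab_frame(n)[:,:,::-1])
s=cv2.imread('pics/scene1.png');t=cv2.imread('pics/top1.png')
o=np.hstack([cv2.resize(s[230:330,380:480],(400,400)),cv2.resize(t[170:270,180:280],(400,400))])
cv2.imwrite('pics/c2.png',np.clip(o*1.5,0,255).astype(np.uint8))
E
```

```text
False
2.925 [549.85104764 235.14569458 103.69107019] [1.39842195 0.38200802 0.19758876]
3.9583 30.026041138724555 [ 0.29746942  1.32811729 -1.10497483] [0.10356181 0.18145904 0.06695505]
4.5417 29.99820579126562 [ 0.43481895 -0.36843388 -3.34335242] [-0.08610231  0.22147795 -0.01677976]
```

View pics/c2.png

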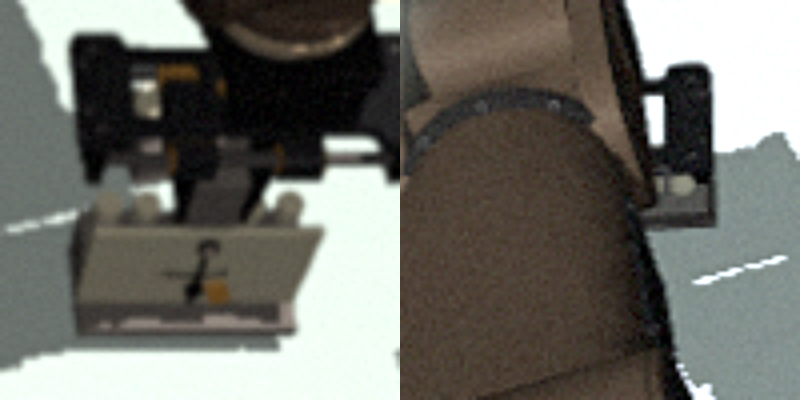

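The grip holds at 30.0 mm and the carrier hangs level. The brass tab is at about scene (434,303), just right of the pointer. Next I carry it over the ridge.

```bash
python3 - <<'E'
from h import *
R=rot(CY,0,0)
r.move_linear(tcp_free(GRIP+[0,0,140],R),feed=150)
p,q=roll_pose(0,0,60); r.movep(p,q)
p,q=roll_pose(0,0,15); r.move_linear(p,feed=80)
r.pause(.3)
s=r.read_state();print(s['t'],s['ee_pos'],s['force'],s['moment'])
for n in("scene","top"): cv2.imwrite(f"pics/{n}2.png",r.grab_frame(n)[:,:,::-1])
s=cv2.imread('pics/scene2.png');t=cv2.imread('pics/top2.png')
o=np.hstack([cv2.resize(s[220:320,185:285],(400,400)),cv2.resize(t[170:270,350:450],(400,400))])
cv2.imwrite('pics/c3.png',np.clip(o*1.5,0,255).astype(np.uint8))
E
```

```text
8.3333 [ 504.09117636 -235.76415141  188.33166065] [-0.09326208  0.37491498 -3.66749781] [-6.23987934e-02  2.03340994e-01  1.78096166e-04]
```

View pics/c3.png

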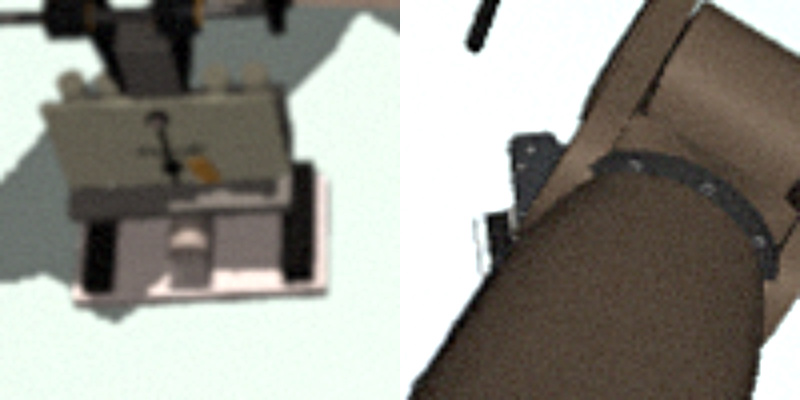

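```bash
cat >> h.py <<'E'
def carrier_pose(s):
    T=Ro.from_quat(s['tool_rot']);Rc=T*Ro.from_matrix(np.diag([1.,-1,-1]))
    g=np.array(s['ee_pos'])-T.apply([0,0,19]);return g-Rc.apply([-2,0,122]),Rc
def on_dial(px,O,Rc,x=18):
    o,d=ray("scene",px);n=Rc.apply([1,0,0]);P=o+d*((O+x*n-o)@n)/(d@n);return Rc.inv().apply(P-O)
def brass(im,roi):
    def f(a):
        return (a[...,0]>a[...,2]+22)&(a[...,0]>60)
    return blobs(im,roi,f,3)
E
python3 - <<'E'
from h import *
im=cv2.cvtColor(cv2.imread('pics/scene2.png'),cv2.COLOR_BGR2RGB)
s=r.read_state();O,Rc=carrier_pose(s);print(O.round(1),Rc.as_euler('xyz').round(3))
for b in brass(im,(195,240,65,40)):
    P=on_dial(b[0],O,Rc);print(b[0],b[1],P.round(1),"ang",np.arctan2(P[1],88-P[2]),"rad",np.hypot(P[1],88-P[2]))
    print(b[2].tolist())
print("pred pivot",proj("scene",O+Rc.apply([18,0,88])),"tip0",proj("scene",O+Rc.apply([18,0,22])),'front bottom',proj("scene",[O+Rc.apply([30,y,0]) for y in(-65,65)]))
print("ridge end pred", proj("scene",RIDGE+Ro.from_euler('z',RY).apply([40,0,0])))
c=cv2.resize(im[240:300,195:275],None,fx=10,fy=10,interpolation=cv2.INTER_NEAREST)
cv2.imwrite('pics/c4.png',np.clip(c[:,:,::-1]*1.8,0,255).astype(np.uint8))
E
```

```text
[ 506.  -235.6   85.2] [-0.    -0.     0.105]
[235.18918919 261.91891892] 37 [18.  16.6 33.9] ang 0.2983555334643958 rad 56.63733702276186
[[230.9, 260.6], [234.9, 257.6], [239.5, 263.6], [235.5, 266.6]]
[231.71428571 278.57142857] 7 [ 18.   -2.5 -40.5] ang -0.019732131939408225 rad 128.5412845395956
[[230.0, 278.0], [233.0, 278.0], [233.0, 279.0], [230.0, 279.0]]
pred pivot [[224.19387108 249.2372817 ]] tip0 [[228.78775595 264.93796258]] front bottom [[202.2412674  275.37494862]
 [257.46557728 272.97902008]]
ridge end pred [[230.6959045 281.0515836]]
```

View pics/c4.png

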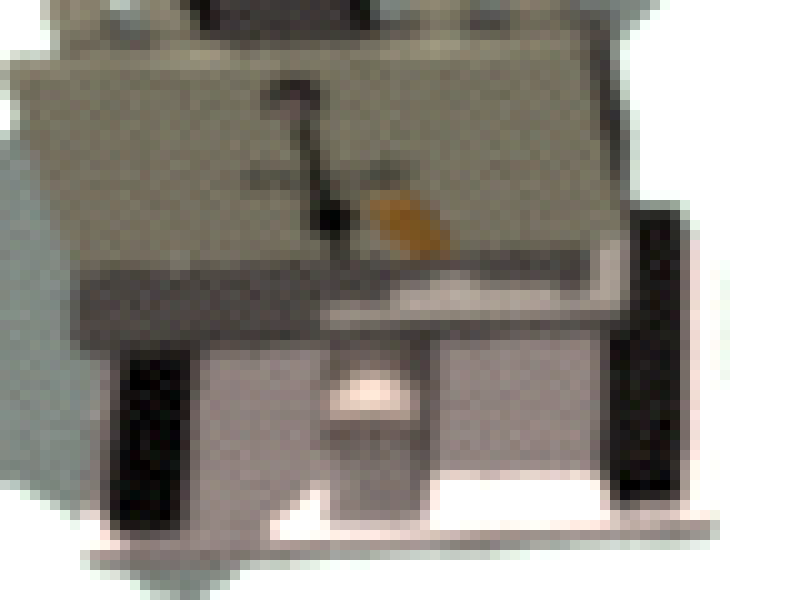

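```bash
python3 - <<'E'
from h import *
s=r.read_state();O,Rc=carrier_pose(s)
for x in(18,15):
  for p in((237.2,264.5),(233.8,259.7),(235.2,261.9)):
    P=on_dial(np.array(p)-[.4,-.2],O,Rc,x);print(x,p,P.round(1),np.arctan2(P[1],88-P[2]).round(3))
E
sed -i 's/^RIDGE=.*;/RIDGE=np.array([506.,-233.,70.]);/' h.py; grep RIDGE= h.py
python3 - <<'E'
from h import *
p,q=roll_pose(0,0,15); r.move_linear(p,feed=40)
r.pause(.2)
b=np.mean([ (r.pause(.03),r.read_state()['force'])[1] for _ in range(6)],0)
p,q=roll_pose(0,0,-8)
hit=r.move_linear(p,feed=15,force_limit=5)
s=r.read_state();r.pause(.4)
f=np.mean([ (r.pause(.03),r.read_state()['force'])[1] for _ in range(6)],0)
s2=r.read_state()
print(hit,b.round(2),s['ee_pos'],s2['ee_pos'],(s['force']-b).round(2),(f-b).round(2),s2['moment'],s2['t'],carrier_pose(s2)[0])
np.save('base.npy',b)
cv2.imwrite("pics/scene3.png",r.grab_frame("scene")[:,:,::-1])
c=cv2.resize(cv2.imread('pics/scene3.png')[240:300,195:275],None,fx=10,fy=10)
cv2.imwrite('pics/c5.png',np.clip(c*1.8,0,255).astype(np.uint8))
E
```

```text
18 (237.2, 264.5) [18.  18.6 21.6] 0.273
18 (233.8, 259.7) [18.  13.8 42.8] 0.297
18 (235.2, 261.9) [18.  15.6 33.2] 0.278
15 (237.2, 264.5) [15.  17.8 16.9] 0.245
15 (233.8, 259.7) [15.  13.  38.2] 0.255
15 (235.2, 261.9) [15.  14.8 28.5] 0.244
RIDGE=np.array([506.,-233.,70.]);RY=0.105
True [-0.16  0.26 -3.5 ] [ 504.05469775 -233.13833723  172.72140049] [ 504.0489002  -233.15029455  172.73615248] [-0.32  1.35  8.13] [-0.57  0.58  8.63] [0.08967875 0.31945296 0.0280778 ] 10.6833 [ 506.03526705 -232.92598694   69.7361329 ]
```

View pics/c5.png

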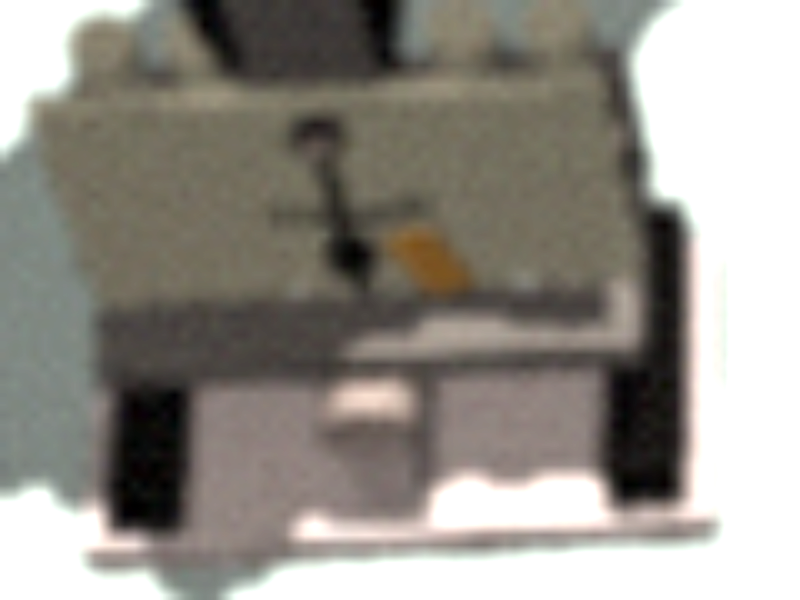

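The carrier is set level on the ridge with about 8.6 N of contact, and its bottom edge is centred over the bar. The mark reads roughly 0.27 rad. I'll rock it in small steps, watching the force.

```bash
cat >> h.py <<'E'
def meanf(n=5): return np.mean([(r.pause(.02),r.read_state()['force'])[1] for _ in range(n)],0)
def rock(ts,dz,base,lo=4,hi=12,tgt=8,k=12.):
    for t in ts:
        p,q=roll_pose(t,0,dz);r.move_linear(p,rot=q,feed=30)
        for _ in range(4):
            f=meanf()-base
            print(round(t,3),round(dz,2),f.round(1))
            if lo<f[2]<hi: break
            dz+=np.clip((f[2]-tgt)/k,-.6,.6);p,q=roll_pose(t,0,dz);r.move_linear(p,rot=q,feed=15)
    return dz
E
python3 - <<'E'
from h import *
b=np.load('base.npy')
# commanded dz at which contact stopped
s=r.read_state();dz0=s['ee_pos'][2]-roll_pose(0,0,0)[0][2];print(dz0)
dz=rock([-.05,-.1,-.15,-.2,-.25],dz0-.3,b)
np.save('dz.npy',dz);s=r.read_state();O,Rc=carrier_pose(s);print(s['t'],O,Rc.as_euler('xyz'),s['moment'])
r.pause(1.2)
print(r.read_state()['force']-b)
cv2.imwrite("pics/scene4.png",r.grab_frame("scene")[:,:,::-1])
c=cv2.resize(cv2.imread('pics/scene4.png')[240:300,195:275],None,fx=10,fy=10)
cv2.imwrite('pics/c6.png',np.clip(c*1.8,0,255).astype(np.uint8))
E
```

```text
-0.2810701859616813
-0.05 -0.58 [-0.9  2.4  6.4]
-0.1 -0.58 [-0.5  2.   6.8]
-0.15 -0.58 [-0.6  2.2  5.9]
-0.2 -0.58 [-0.   2.3  4.7]
-0.25 -0.58 [-0.3  2.   2.2]
-0.25 -1.06 [-1.7  4.3  8.7]
13.0917 [ 505.92124712 -232.92119102   69.51470909] [-2.49536754e-01 -8.54493670e-05  1.04548171e-01] [ 1.00443484  0.61941845 -0.06055181]
[-1.97038624  3.93106415  8.7735031 ]
```

View pics/c6.png

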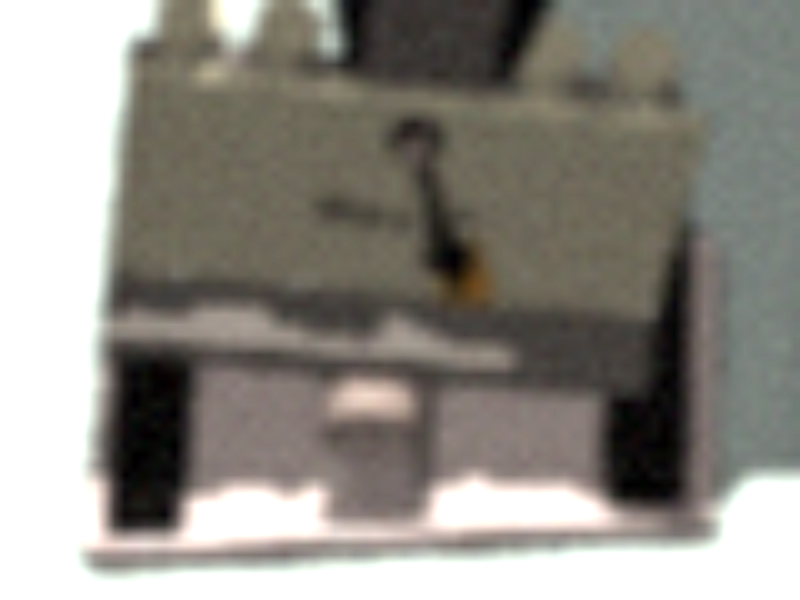

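The pointer now lies over the left half of the tab, with brass still showing only on its right at about scene (242,267). It needs about 0.05–0.06 rad more.

```bash
python3 - <<'E'
from h import *
b=np.load('base.npy')
dz=rock([-.28,-.31],float(np.load('dz.npy'))-.1,b)
np.save('dz.npy',dz);s=r.read_state();O,Rc=carrier_pose(s);print(s['t'],O,Rc.as_euler('xyz'),s['moment'])
r.pause(1.2)
print(r.read_state()['force']-b)
ims=[r.grab_frame("scene").astype(float) for _ in range(4)]
im=np.mean(ims,0).astype(np.uint8)
cv2.imwrite("pics/scene5.png",im[:,:,::-1])
c=cv2.resize(im[252:282,222:262,::-1],None,fx=20,fy=20,interpolation=cv2.INTER_CUBIC)
cv2.imwrite('pics/c7.png',np.clip(c*1.8,0,255).astype(np.uint8))
print(proj("scene",[O+Rc.apply([18,0,88]),O+Rc.apply([18,0,88])-[0,0,66]]))
for m in(.27,.31,.35): print(m,proj("scene",[O+Rc.apply([17,k*np.sin(m),88-k*np.cos(m)]) for k in(54,66)]).round(1).tolist())
E
```

```text
-0.28 -1.16 [-0.7  0.2  8.8]
-0.31 -1.16 [-0.3 -0.3  8.5]
15.0083 [ 506.43524061 -233.12378173   69.6738472 ] [-0.30993145 -0.00074973  0.10517443] [-0.15971634  0.00878919  0.04546669]
[0.10157801 1.61295115 7.90217543]
[[238.53712882 253.7567703 ]
 [242.41093403 269.02050966]]
0.27 [[240.8, 266.0], [241.3, 268.7]]
0.31 [[241.8, 266.0], [242.4, 268.7]]
0.35 [[242.7, 266.0], [243.5, 268.6]]
```

View pics/c7.png

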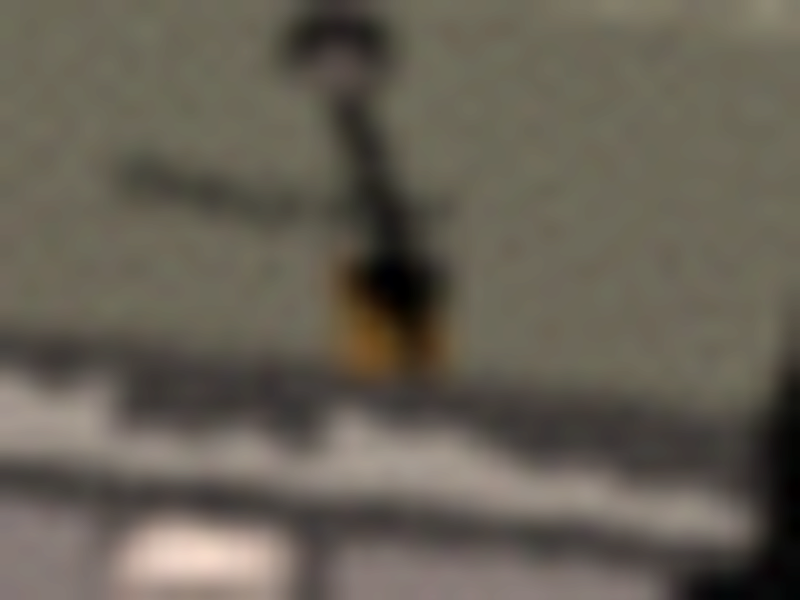

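The pointer tip at crop (415,350) is now slightly right of the tab's middle. The tab spans about 340–450, centre about 395, so that's roughly 2.5 mm past. I'll go back to about −0.285, which agrees with the first estimate of 0.27–0.30.

```bash
python3 - <<'E'
from h import *
b=np.load('base.npy')
dz=rock([-.285],float(np.load('dz.npy')),b)
np.save('dz.npy',dz)
r.pause(1.5)
s=r.read_state();O,Rc=carrier_pose(s);print(s['t'],O,Rc.as_euler('xyz'),s['moment'])
print(s['force']-b,s['gripper_width'])
im=np.mean([r.grab_frame("scene").astype(float) for _ in range(4)],0).astype(np.uint8)
cv2.imwrite("pics/scene6.png",im[:,:,::-1])
c=cv2.resize(im[252:282,222:262,::-1],None,fx=20,fy=20,interpolation=cv2.INTER_CUBIC)
cv2.imwrite('pics/c8.png',np.clip(c*1.8,0,255).astype(np.uint8))
E
```

```text
-0.285 -1.16 [1.1 2.2 9.6]
18.2417 [ 506.43812235 -233.01203194   69.58500862] [-0.28538497 -0.00113166  0.10467002] [ 0.22370067 -0.09795596  0.14732957]
[0.79106936 2.07193845 9.92734161] 29.467984289541207
```

View pics/c8.png

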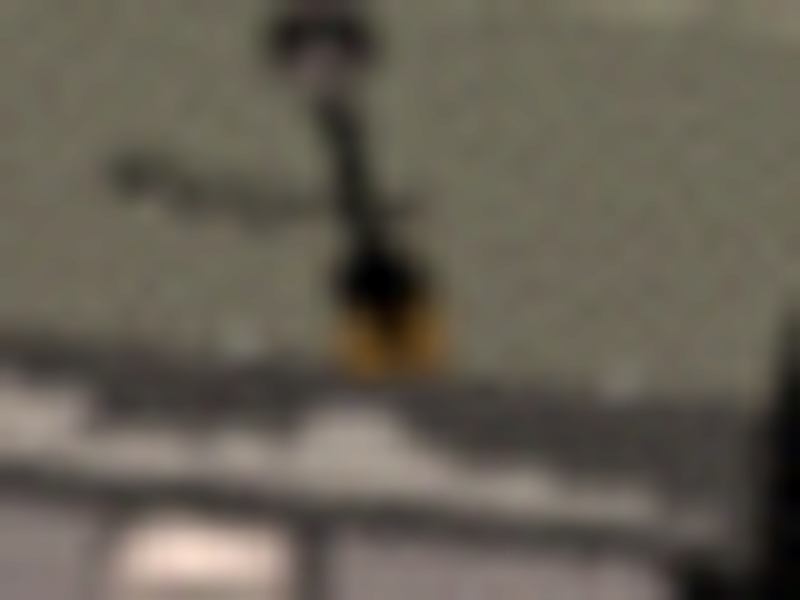

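View pics/scene6.png

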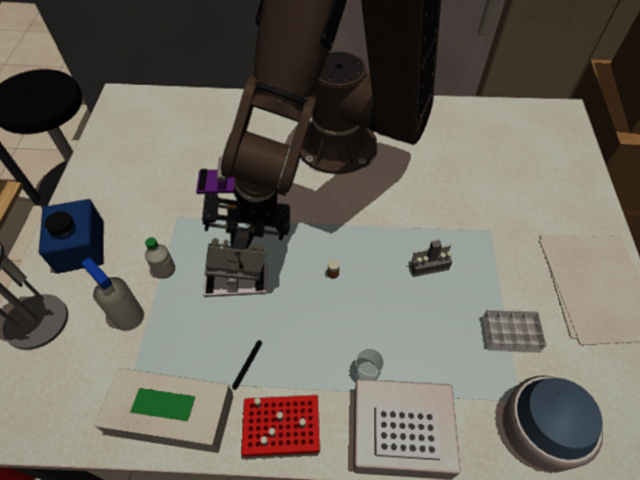

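The pointer tip at crop (395,340) now sits mid-tab, with brass showing equally on both sides (340–442). The bystanders are all where they started, contact is a steady 10 N or so, and the clock reads 18.4 s. I'll hand it in.

```bash
python3 - <<'E'
from h import *
r.job_done();s=r.read_state();print(s['t'],s['force']-np.load('base.npy'),s['gripper_width'])
E
```

```text
the job is handed in; nothing more can be done
the job is handed in; nothing more can be done
```

I picked up the larger grey carrier by its post and set it level on the aluminium rest's ridge. I then rocked it until the pointer stood on the brass tab, and handed the job in at about 18.5 s, still holding it. No verdict was reported.

**Last checks before handing in:**
- **Tilt:** 0.285 rad. In the last enlarged picture the pointer tip was within about 1 mm of the tab's middle, with brass showing on both sides.
- **Contact with the rest:** about 10 N and steady. The highest reading I took was about 10 N, well under the 60 N limit.
- **Position on the ridge:** the carrier's centre was about 0.5 mm from my measured middle of the ridge, and the yaw matched the ridge's within my measurement.
- **Bystanders:** none looked moved in the final scene picture.

**What disagreed:**
- **Cameras:** they differed by 4–7 mm on the ridge's position. I averaged them, then shifted the target 2.5 mm after a close look.
- **Mark angle:** the first readings gave 0.24–0.30 rad. I went to 0.31, about 2.5 mm too far, and came back to 0.285.
- **Gripper opening:** it read 29.5 mm at the end against 30.0 mm at the grasp, with no visible slip.
- **After handing in:** my last state reading was refused, so I have no force or grip check for the final second.

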